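# Let the piston pin out of the release chute

## Robot

A 6-joint arm with a two-finger parallel gripper is mounted at the origin on the work surface. World frame = base frame: x ahead of the robot, y to its left, z up, the work surface at z = 0. Lengths are in m, angles in rad, forces in N, time in s.
With the tool pointing down it reaches from about 0.35 to 0.975 m from the base axis. Payload 4.9 kg.
Tool frame: the origin (TCP) lies midway between the tips of the shut fingers; the grasp point (between the pads) lies 19 mm behind it (manip.pinch_z is the distance from the TCP to the grasp point, in m); z points along the fingers, y is the direction in which the jaws open and shut (so a half turn about z gives the same grasp; the last joint's range is limited). The gripper opens to 85 mm and grips with 20 to 120 N. Pads are 22 mm wide; open, the fingers measure 114 mm over their backs; the gripper's body (76 mm by 85 mm) begins 54 mm behind the grasp point. The pads swing forward as they close: fully open they stand 13 mm farther back than shut.
Start: joints at [-1.405, 0.053, 1.613, -0, 1.476, -0.119], TCP at [0.176, -0.6, 0.196] pointing down, gripper open.
Joint ranges: [-3.01, 3.01], [-1.01, 2.22], [0.06, 2.58], [-1.02, 4.17], [0.09, 2.62], [-3.14, 3.14]. Speed limits (rad/s): [2.57, 2.57, 3.14, 3.14, 3.14, 3.14].

## Interface

Orientations are given as a unit quaternion [w, x, y, z].
In Python, from plant import manip gives the robot as it stands.
- The arm moves only by the tool drive_tool, never from a script. Its argument "commands" is text: rows parted by semicolons, each of 5 numbers parted by spaces: the finger opening in mm, from 0 to 85.4, then the shift along the tool's x, y, z in units of 30 mm (1.0 is 30 mm), then the turn about the tool's z in degrees. A call has exactly 8 rows; each row shifts and turns the commanded pose from where the row before left it, along the tool's axes as they then stand; what a row does not reach is not made up. A row lasts 1/8 s, in which the tool goes at most 62.5 mm and 10.7 degrees, less where a joint would pass 70% of its speed; a pose out of reach is approached as far as the arm can. A call is refused whole if a number of a shift passes 1 or a number of a turn 10.7, either way. A call with a gripper value outside its range is refused whole. The fingers move at their own pace and stop on an object; the grip force is fixed at half the most. Time passes only in rows, so rows that do not move let the fingers close, or fill a call up. It gives the time, the measured TCP pose, the force and the opening at its end, in the units of the state.
- manip.state(): the state, without advancing time (a new reading comes with each control period).
- manip.grab_frame(name): name is "side" or "top" or "wrist"; returns the picture (400x640x3 uint8, red, green, blue); there is no depth.
- manip.camera_params(name): a dict with "fx", "fy", "cx", "cy" (pixels), "xyz" and "orientation" of the camera in the world. Camera axes: x right, y down, z forward; pixel columns grow to the right and rows downward; lengths in m; the calibration is good to about 2 mm. A picture is of the moment at which its call begins: read the wrist's pose just before it. camera_params takes no time and is no camera call; for the wrist camera it gives the pose at the moment of the call.
- manip.job_done(): hands the job in, once; it reports no verdict.
The state is a dict: "time": time; "joint_pos": joint angles; "joint_vel": joint speeds; "joint_efforts": joint torques, N m; "tool_pos": TCP position; "tool_rot": TCP orientation; "contact_force": force on the tool from outside, world axes, zero at the start; "ft_torque": the same for the moment, N m; "gripper_width": opening from 0.0 (shut) to 1.0 (fully open).
Only numpy, scipy, OpenCV 4.12 (cv2) and the standard library are available. Lean on these libraries where they do the work, as an engineer would, in place of code of your own. Each camera call takes 0.05 s, during which the arm holds its last target. There are 200 camera calls.

## Task

Push the long end of the lever down with the fingertips until the heavy flap at its short end rises, and keep it up until the piston pin has rolled into the catch tray at the low end. Then ease the lever back up, so that the flap comes down gently and shuts without dropping, and take the hand away. Do not grip or lift anything: leave the lever in its rest, do not touch the flap or the pin, and leave the other things where they are.

Things in the scene. Friction and masses are not known exactly. Their poses are not given: they have to be found in the camera images.
- chute: release chute, fixed: base plate 175 x 425 x 6 mm, an aluminium trough on it (66 mm wide inside, 74 outside) and a lever at x = -78 mm parallel to it. Origin on the bench under the gate, on the trough's centre line, z up. The trough runs along y and falls 10 degrees towards -y. Upper part y 0 to 110 mm, walls 76 mm high; catch tray y 0 to -131, walls 50 mm high, black floor 11 to 34 mm above the bench
- flap (a joint): opening angle (rad) of the heavy steel flap, about 1.6 kg; 0 = shut, grows as its free edge rises; it falls shut by its own weight. Hinged along the chute's x at y = 85, z = 88 mm; a leaf under its front beam bars the trough; an ear on the beam rests on the lever's short end. Lever down on its stop: about 0.33 rad; the pin passes from about 0.25 rad
- flap_edge (a point): middle of the top of the flap's front beam (108 x 30 x 36 mm), 114 mm above the bench when shut, about 33 mm higher when the lever is right down
- lever_pad (a point): centre of the top of the flat pad (40 mm across, 50 along, 10 thick) at the lever's long end: press here. At rest 140 mm above the bench, 183 mm along the chute's +y from the pivot, the lever tilted 0.25 rad, long end up. Swings 190 mm about the pivot, about 106 mm down to the stop. Takes some 2 to 5 N; follows the flap back up as the press is eased. Axes parallel to the chute's at rest
- lever_pivot (a point): centre of the lever's round cross pin (10 mm thick, 44 mm long, along the chute's x), 88 mm above the bench. It only lies in an open V rest, so the lever can be pulled out. Short arm to the flap's ear 60 mm, long arm to the pad 190 mm
- stop (a point): centre of the top of the round black rubber stop (28 mm across, 24 mm above the bench) under the lever's pad
- pin_center (a point): centre of the loose steel piston pin, a round bar 22 mm thick, 56 mm long, lying across the trough. It first rests against the flap's leaf, about 12 mm uphill of the gate, seen through the flap's window; once freed it rolls down by itself in about a second and stays against the low end wall, its centre about 120 mm below the gate (chute y about -0.12)
- lever: the lever as a whole: aluminium bar 20 x 10 x 235 mm with pad and cross pin, 0.2 kg; origin at its cross pin; axes parallel to the chute's at rest, and turn about x with the lever
- pin: the piston pin as a whole; origin at its centre
- bearing: a steel ball-bearing ring lying flat, 62 mm across, 16 mm high, between the robot and the lever; bystander, origin under its centre
- socket: a steel wrench socket, 28 mm across, 42 mm high, standing on the chute's base plate beside the lever's long end; bystander, origin under its centre
- sensor: a black plastic engine sensor, about 60 x 50 x 23 mm, between the robot and the chute; bystander, origin at its underside
- brake_pad: a dark brake pad lying flat, 45 x 110 x 16 mm, on the far side of the chute; bystander, origin at its underside
- screwdriver: a screwdriver lying at the robot's left; bystander
- spray_can: an upright aluminium spray can, 56 mm across, 160 mm high, at the right; bystander, origin under its centre
- cup: an empty white plastic cup, 72 mm across, 75 mm high, at the far left; bystander, origin under its centre
There are look-alikes about, which are no part of the job. Leave any pink look-alike of the pin alone.

How it is judged:
By the outcome, as a careful person would: the job done as asked, in the order asked, and still so for the second after the job is handed in, with the robot touching nothing.
It also fails if it takes over 42 s, if anything falls off the work surface, if the arm or the gripper's body presses on something with over 40 N, if the wrist force passes 120 N, or if a joint passes its speed limit or range.

## Working session

There is one attempt and no reset: what is moved stays moved. The work goes in short steps, Python scripts to look and compute and a tool call to move; the robot and the scene stay as the last step left them, time stands still between calls to the robot, and variables do not carry over. Pictures are saved under pics/ and viewed, about 8 in all and at most 12, crops included, and the job is handed in when it is done.

Besides the shell and the picture viewer there is one more tool, called after "Request:" in YAML: its name, and indented under it one key for each argument. drive_tool: Moves the arm, as the interface text tells. Its arguments: {"type":"object","properties":{"commands":{"type":"string"}},"required":["commands"]}

```bash
mkdir -p pics; ls
python3 - <<'E'
from plant import manip
import cv2
s=manip.state();print(s)
for n in("side","top"):
    print(n,manip.camera_params(n)); cv2.imwrite(f"pics/{n}0.png",manip.grab_frame(n)[:,:,::-1])
E
```

```text
pics
{'time': 0.0, 'joint_pos': array([-1.40494416e+00,  5.33141419e-02,  1.61430480e+00,  5.34250679e-06,
        1.47597400e+00, -1.19023629e-01]), 'joint_vel': array([ 2.20771077e-04,  5.31059883e-04, -1.08130968e-03, -1.79485741e-04,
       -2.77163915e-04,  1.41961954e-05]), 'joint_efforts': array([-9.43952473e-04, -3.93683982e+01, -3.70180714e+01, -1.64454414e-04,
        6.89217442e-03, -1.57369209e-05]), 'tool_pos': array([ 0.17552199, -0.59912828,  0.19468311]), 'tool_rot': array([-9.99930749e-04,  9.89872403e-01,  1.41956419e-01, -2.07571979e-05]), 'contact_force': array([-0.122428  ,  0.14344839,  0.78855774]), 'ft_torque': array([ 0.07968905,  0.01283396, -0.00837567]), 'gripper_width': 0.9989075493981567}
side {'fx': 490.5033937385412, 'fy': 490.5033937385412, 'cx': 324.27196779534245, 'cy': 197.39903740240845, 'xyz': array([ 0.4840318 , -0.7819673 ,  0.99093406]), 'orientation': array([-0.35404584,  0.93324362, -0.05500556,  0.02612047])}
top {'fx': 461.9176647890893, 'fy': 461.9176647890893, 'cx': 319.39975767712883, 'cy': 201.1022847170594, 'xyz': array([ 0.43041704, -0.03399797,  1.20335974]), 'orientation': array([ 0.04390813, -0.69904812,  0.7124486 , -0.04267086])}
```

View pics/side0.png

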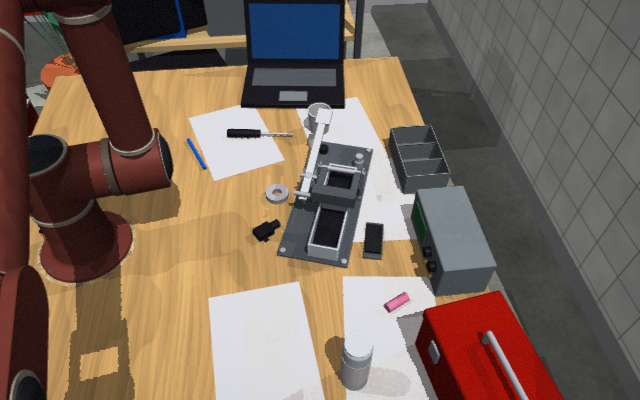

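View pics/top0.png

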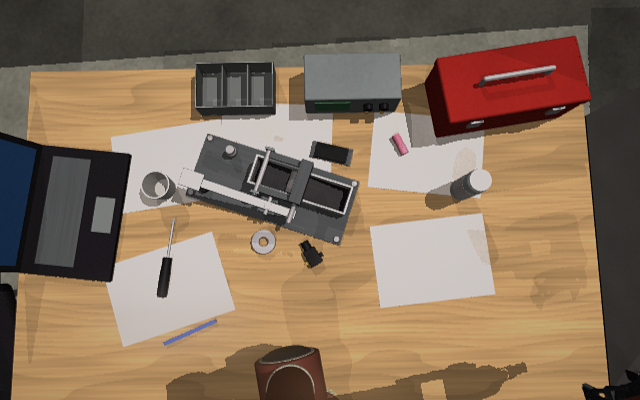

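The side picture shows the chute at about (330,205), with the lever running from (302,195) to its long end at (323,118). In the top picture the lever pad is near (190,178), the pivot near (270,205), the catch tray at (325,195) and the cup at (157,187). Possible mix-ups are the pink pin at (400,144) and the screwdriver at (165,275); neither is the lever. I'll check with one enlarged crop.

Run:
```python
import cv2
a=cv2.imread("pics/top0.png")[125:250,165:365]
cv2.imwrite("pics/topc.png",cv2.resize(a,None,fx=4,fy=4,interpolation=cv2.INTER_CUBIC))
a=cv2.imread("pics/side0.png")[95:270,265:385]
cv2.imwrite("pics/sidec.png",cv2.resize(a,None,fx=3.4,fy=3.4,interpolation=cv2.INTER_CUBIC))
```

```text
(no output)
```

View pics/topc.png

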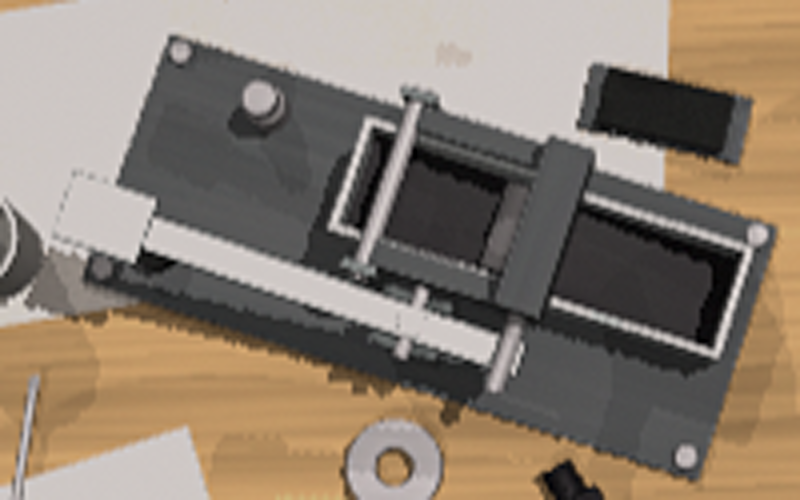

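View pics/sidec.png

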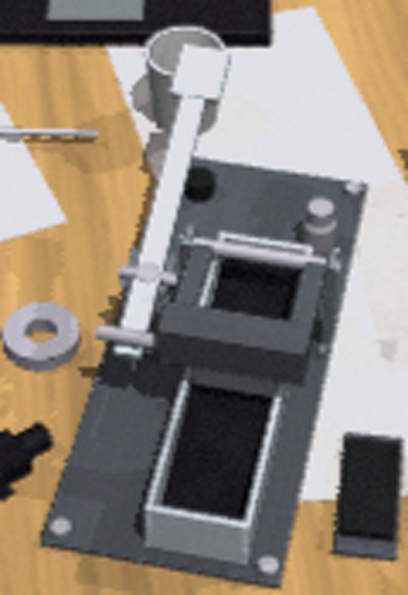

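The crops show the pad top at top pixel (191,179) and side pixel (324,116). The pivot is at top pixel (268,205.7) and side pixel (308,174.5). The lever runs from pad to flap ear, with the cup just beyond the pad.

```bash
cat > h.py <<'E'
import numpy as np
from plant import manip
from scipy.spatial.transform import Rotation as R
def ray(n,u,v):
    c=manip.camera_params(n);q=c["orientation"]
    d=R.from_quat([*q[1:],q[0]]).apply([(u-c["cx"])/c["fx"],(v-c["cy"])/c["fy"],1]);return np.array(c["xyz"]),d
def atz(n,u,v,z):
    o,d=ray(n,u,v);return o+d*(z-o[2])/d[2]
E
python3 - <<'E'
from h import *
T=lambda u,v,z:atz("top",165+u/4,125+v/4,z)
S=lambda u,v,z:atz("side",265+u/3.4,95+v/3.4,z)
for n,a,b in(("pad",T(104,216,.14),S(201,72,.14)),("piv",T(411,324,.09),S(148,273,.09))): print(n,a,b)
p=T(104,216,.14);v=T(411,324,.09);print(np.linalg.norm((p-v)[:2]),"edge dir",np.degrees(np.arctan2(*(p-v)[1::-1])))
# base plate corners z=.006
for c in((172,37),(776,228),(698,478)):print("plate",T(*c,.006))
print("cup rim",[atz("top",u,w,.075) for u,w in((157,187),)])
q=manip.state()["tool_rot"];M=R.from_quat([*q[1:],q[0]]).as_matrix();print(M.round(3))
E
```

```text
pad [0.6191032  0.26542471 0.14      ] [0.61917004 0.25971037 0.14      ]
piv [0.55795414 0.09217156 0.09      ] [0.55883013 0.09010696 0.09      ]
0.18372769145449494 edge dir 70.55970411514083
plate [0.76275517 0.25972242 0.006     ]
plate [ 0.62637727 -0.13815033  0.006     ]
plate [ 0.46401347 -0.0830481   0.006     ]
cup rim [array([0.61220017, 0.36756102, 0.075     ])]
[[ 0.96   0.281 -0.   ]
 [ 0.281 -0.96   0.002]
 [ 0.    -0.002 -1.   ]]
```

Both cameras agree on the pad at (0.619, 0.263, 0.140). The pad-to-pivot distance is 184 mm (183 expected), and the lever heading of about 71° matches the plate edge. I'll transit with the fingers shutting.

Request:
drive_tool:
  commands: "0 0.5 -0.5 -0.2 0;0 0.93 -0.97 -0.2 0;0 0.93 -0.97 -0.1 0;0 0.93 -0.97 0 0;0 0.93 -0.97 0 0;0 0.93 -0.97 0 0;0 0.93 -0.97 0 0;0 0.93 -0.97 0 0"

```text
time: 1.1
tool_pos: [0.3162, -0.3294, 0.2104]
tool_rot: [-0.0, 0.99, 0.142, -0.0]
contact_force: [-0.0, 0.3, -0.5]
gripper_width: 0.0
```

Request:
drive_tool:
  commands: "0 0.93 -0.97 0 0;0 0.93 -0.97 0 0;0 0.93 -0.97 0 0;0 0.93 -0.97 0 0;0 0.93 -0.97 0 0;0 0.93 -0.97 0 0;0 0.93 -0.97 0 0;0 0.93 -0.97 0 0"

```text
time: 2.1
tool_pos: [0.465, -0.0433, 0.2105]
tool_rot: [-0.0, 0.99, 0.142, -0.0]
contact_force: [0.6, -0.3, 0.9]
gripper_width: 0.001
```

Request:
drive_tool:
  commands: "0 0.93 -0.97 0 0;0 0.93 -0.97 0 0;0 0.93 -0.97 0 0;0 0.93 -0.97 0 0;0 0.93 -0.97 0 0;0 0.93 -0.97 0 0;0 0.93 -0.97 0 0;0 0.5 -0.5 0 0"

```text
time: 3.1
tool_pos: [0.6053, 0.226, 0.2099]
tool_rot: [-0.0, 0.99, 0.143, -0.001]
contact_force: [0.1, -0.1, 0.4]
gripper_width: 0.002
```

Request:
drive_tool:
  commands: "0 0 0 0 -9.1;0 0 0 0 -9.1;0 0 0 0 -9.1;0 0 0 0 -9.1;0 0 0 0 -9.1;0 0 0 0 -9.1;0 0 0 0 0;0 0 0 0 0"

```text
time: 4.1
tool_pos: [0.605, 0.2242, 0.2105]
tool_rot: [-0.0, 0.815, 0.579, -0.0]
contact_force: [-0.4, -0.2, -0.0]
gripper_width: -0.002
```

Run:
```python
from h import *
import cv2
s=manip.state();q=s["tool_rot"];M=R.from_quat([*q[1:],q[0]]).as_matrix();print(s["time"],s["tool_pos"],s["contact_force"],s["joint_pos"].round(2));print(M.round(3))
print("units to pad:",M.T@(np.array([.619,.263,.140])-s["tool_pos"])/.03)
a=manip.grab_frame("wrist")[:,:,::-1];b=manip.grab_frame("side")[60:240,240:400,::-1]
b=cv2.resize(b,None,fx=400/180,fy=400/180)
cv2.imwrite("pics/a1.png",np.hstack([a,b])[:,:800] if 640+b.shape[1]<=800 else cv2.resize(np.hstack([a,b]),(800,int(800*400/(640+b.shape[1])))))
```

```text
4.1 [0.60499301 0.22423265 0.21054747] [-0.42027924 -0.21656057 -0.00656362] [0.24 0.09 1.55 0.   1.5  0.57]
[[ 0.329  0.944 -0.001]
 [ 0.944 -0.329 -0.   ]
 [-0.    -0.    -1.   ]]
units to pad: [1.37462752 0.0168578  2.35115845]
```

View pics/a1.png

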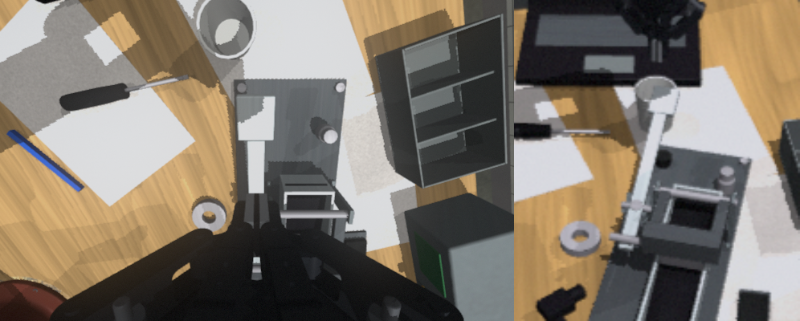

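The wrist view shows the pad at (256,118) in line with the fingers (lateral error about 0.5 mm), and it is clear around it. Next I'll move over the pad and down to just above it.

Request:
drive_tool:
  commands: "0 0.34 0 0 0;0 0.34 0 0 0;0 0.34 0 0.2 0;0 0.34 0 0.5 0;0 0 0 0.6 0;0 0 0 0.5 0;0 0 0 0.2 0;0 0 0 0 0"

```text
time: 5.2
tool_pos: [0.6182, 0.2625, 0.1501]
tool_rot: [-0.0, 0.815, 0.58, -0.001]
contact_force: [0.8, -0.6, -0.2]
gripper_width: 0.002
```

Request:
drive_tool:
  commands: "0 0 0 0.2 0;0 0.03 0 0.2 0;0 0.03 0 0.2 0;0 0.03 0 0.2 0;0 0.03 0 0.2 0;0 0.03 0 0.2 0;0 0.03 0 0.2 0;0 0.03 0 0.2 0"

```text
time: 6.2
tool_pos: [0.621, 0.2691, 0.1032]
tool_rot: [0.0, 0.815, 0.58, 0.001]
contact_force: [-0.1, -0.0, 2.8]
gripper_width: 0.0
```

Run:
```python
from h import *
import cv2
s=manip.state();print(s["time"],s["tool_pos"],s["contact_force"])
b=manip.grab_frame("side")[80:280,240:420,::-1];t=manip.grab_frame("top")[120:250,160:365,::-1]
b=cv2.resize(b,(405,450),interpolation=cv2.INTER_CUBIC);t=cv2.resize(t,(395,250),interpolation=cv2.INTER_CUBIC)
t=cv2.copyMakeBorder(t,0,200,0,0,cv2.BORDER_CONSTANT)
cv2.imwrite("pics/a2.png",np.hstack([b,t]))
```

```text
6.2 [0.62098062 0.26911004 0.10324315] [-0.09247561 -0.00935429  2.84873271]
```

View pics/a2.png

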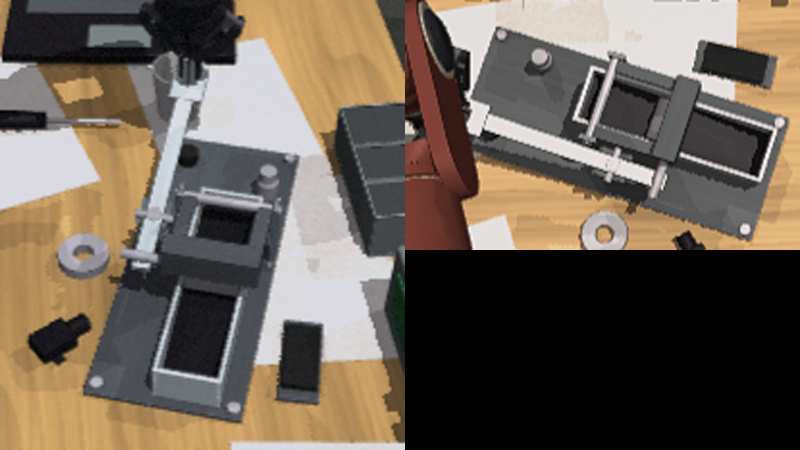

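The fingertips sit on the pad, the flap is starting to rise, and the force is 2.8 N. I'll keep pressing.

Request:
drive_tool:
  commands: "0 0 0 0.2 0;0 0 0 0.2 0;0 0 0 0.2 0;0 0 0 0.2 0;0 -0.03 0 0.2 0;0 -0.03 0 0.2 0;0 -0.03 0 0.2 0;0 -0.03 0 0.2 0"

```text
time: 7.3
tool_pos: [0.6194, 0.2654, 0.0545]
tool_rot: [-0.0, 0.815, 0.58, 0.0]
contact_force: [1.5, 2.7, 4.2]
gripper_width: 0.002
```

Request:
drive_tool:
  commands: "0 -0.04 0 0.15 0;0 -0.04 0 0.15 0;0 -0.03 0 0.12 0;0 -0.03 0 0.1 0;0 0 0 0.05 0;0 0 0 0 0;0 0 0 0 0;0 0 0 0 0"

```text
time: 8.3
tool_pos: [0.6179, 0.2613, 0.0378]
tool_rot: [0.0, 0.815, 0.58, -0.0]
contact_force: [1.1, 3.3, 4.4]
gripper_width: -0.004
```

Request:
drive_tool:
  commands: "0 0 0 0 0;0 0 0 0 0;0 0 0 0 0;0 0 0 0 0;0 0 0 0 0;0 0 0 0 0;0 0 0 0 0;0 0 0 0 0"

```text
time: 9.3
tool_pos: [0.6179, 0.2614, 0.0378]
tool_rot: [0.0, 0.815, 0.58, -0.0]
contact_force: [1.3, 1.3, 3.7]
gripper_width: 0.004
```

Run:
```python
from h import *
import cv2
s=manip.state();print(s["time"],s["tool_pos"],s["contact_force"])
b=manip.grab_frame("side")[80:280,240:420,::-1];t=manip.grab_frame("top")[120:250,160:365,::-1]
b=cv2.resize(b,(405,450),interpolation=cv2.INTER_CUBIC);t=cv2.resize(t,(395,250),interpolation=cv2.INTER_CUBIC)
t=cv2.copyMakeBorder(t,0,200,0,0,cv2.BORDER_CONSTANT)
cv2.imwrite("pics/a3.png",np.hstack([b,t]))
```

```text
9.3 [0.617948   0.26135088 0.03776316] [1.34685363 1.34487363 3.73664114]
```

View pics/a3.png

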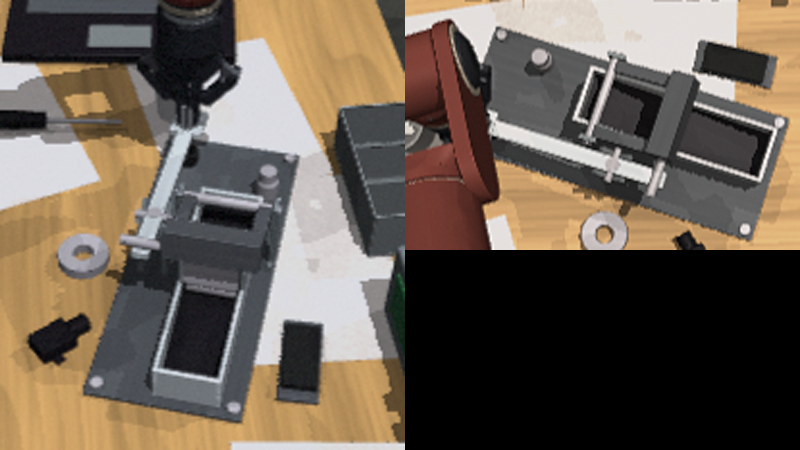

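The lever is down near its stop, with the flap raised about 30 mm. Whether the pin has rolled isn't clear, so I'll enlarge the tray.

Run:
```python
from h import *
import cv2
b=manip.grab_frame("side")[175:270,285:375,::-1];t=manip.grab_frame("top")[150:250,265:365,::-1]
f=lambda i:cv2.convertScaleAbs(cv2.resize(i,(400,420),interpolation=cv2.INTER_CUBIC),alpha=1.6,beta=20)
cv2.imwrite("pics/a4.png",np.hstack([f(b),f(t)]))
```

```text
(no output)
```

View pics/a4.png

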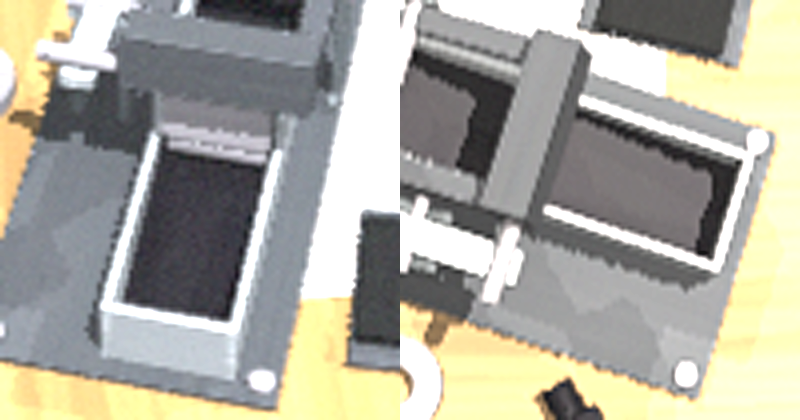

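The side crop shows a bright bar at (215,148) just under the raised leaf, which could be the pin still waiting there. No pin shows lower in the tray. I'll press on to the stop gently.

Request:
drive_tool:
  commands: "0 0 0 0.05 0;0 -0.02 0 0.05 0;0 0 0 0.05 0;0 -0.02 0 0.05 0;0 0 0 0 0;0 0 0 0 0;0 0 0 0 0;0 0 0 0 0"

```text
time: 10.5
tool_pos: [0.6177, 0.2604, 0.0319]
tool_rot: [-0.0, 0.815, 0.58, 0.0]
contact_force: [1.5, 3.3, 4.5]
gripper_width: 0.001
```

Run:
```python
from h import *
import cv2
s=manip.state();print(s["time"],s["tool_pos"],s["contact_force"])
ex=np.array([.945,-.328,0]);ey=np.array([.328,.945,0])
piv=np.array([.558,.091,0])
for z in(.05,.035):
    p=atz("side",333.4,208.5,z)-piv;print(z,"chute x",p@ex-.078,"y rel pivot",p@ey)
for n,c in(("beam top front L",atz("side",285+135*.225,175+20*.226,.147)),): p=c-piv;print(p@ex-.078,p@ey)
lo=atz("top",265+735/4-100,150+210*100/420,.05)-piv;print("low end",lo@ex-.078,lo@ey)
b=manip.grab_frame("side")[175:270,285:375,::-1];t=manip.grab_frame("top")[150:250,265:365,::-1]
print(b[20:65:1,48].astype(int).mean(1))
cv2.imwrite("pics/b.png",b)
```

```text
10.5 [0.61769355 0.26038491 0.03192156] [1.48968585 3.28748374 4.50684904]
0.05 chute x 0.0014880271278569224 y rel pivot -0.062282011747129815
0.035 chute x -0.0006951008898262029 y rel pivot -0.04973702560168911
-0.04418506992030491 -0.06428973985757291
low end 0.0019667780359143294 -0.18210971116986385
[ 55.33333333  56.66666667  54.66666667  72.          70.66666667
  74.33333333  71.          75.33333333 108.33333333 118.66666667
 117.33333333 114.66666667  17.33333333   7.           9.
  12.66666667  25.33333333  24.66666667  22.66666667  22.
  27.          22.33333333  26.          30.          25.66666667
  26.66666667  32.          26.33333333  29.66666667  30.33333333
  26.          32.          27.          29.          24.
  24.33333333  27.          27.          30.          30.
  29.33333333  24.33333333  30.          27.66666667  29.66666667]
```

Request:
drive_tool:
  commands: "0 0.03 0 0.04 0;0 0.03 0 0.04 0;0 0.03 0 0.04 0;0 0.02 0 0.03 0;0 0 0 0 0;0 0 0 0 0;0 0 0 0 0;0 0 0 0 0"

```text
time: 11.6
tool_pos: [0.6186, 0.2634, 0.0273]
tool_rot: [-0.0, 0.815, 0.58, -0.0]
contact_force: [-0.5, -2.0, 4.8]
gripper_width: -0.001
```

Run:
```python
from h import *
import cv2
s=manip.state();print(s["time"],s["tool_pos"],s["contact_force"])
S=manip.grab_frame("side")[:,:,::-1]
b=S[175:270,285:375];w=S[90:200,280:370]
g=lambda i:cv2.convertScaleAbs(cv2.resize(i,(400,480),interpolation=cv2.INTER_CUBIC),alpha=1.5,beta=20)
cv2.imwrite("pics/a5.png",np.hstack([g(b),g(w)]))
```

```text
11.6 [0.61863285 0.26343562 0.02733962] [-0.50722446 -1.96592024  4.84917733]
```

View pics/a5.png

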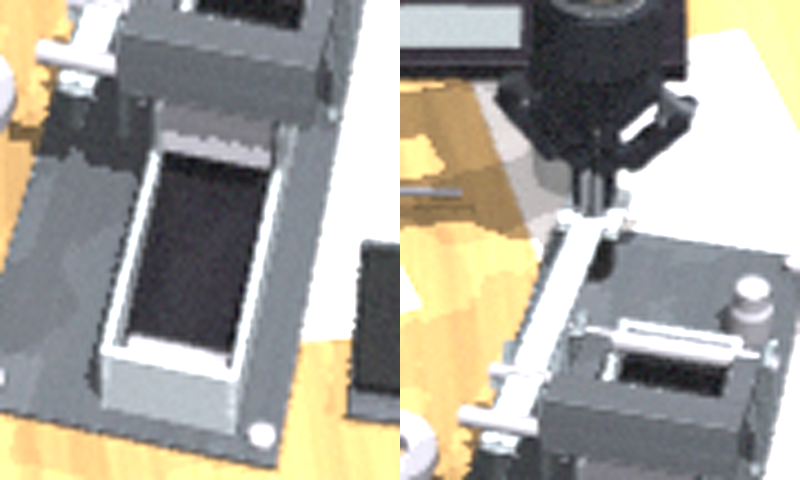

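The pin has rolled down: its bright strip is now inside the low end wall at (185,345). The lever is on its stop. Now I'll ease the lever up slowly along the arc.

Request:
drive_tool:
  commands: "0 0 0 -0.05 0;0 0.02 0 -0.1 0;0 0.02 0 -0.13 0;0 0.02 0 -0.13 0;0 0.02 0 -0.13 0;0 0.02 0 -0.13 0;0 0.02 0 -0.13 0;0 0.02 0 -0.13 0"

```text
time: 12.65
tool_pos: [0.6201, 0.2674, 0.0554]
tool_rot: [0.0, 0.815, 0.58, -0.0]
contact_force: [-0.7, -2.0, 3.0]
gripper_width: 0.002
```

Request:
drive_tool:
  commands: "0 0.02 0 -0.13 0;0 0.02 0 -0.13 0;0 0.02 0 -0.13 0;0 0.02 0 -0.13 0;0 0.01 0 -0.13 0;0 0.01 0 -0.13 0;0 0 0 -0.13 0;0 0 0 -0.13 0"

```text
time: 13.65
tool_pos: [0.621, 0.2701, 0.0866]
tool_rot: [0.0, 0.815, 0.58, -0.0]
contact_force: [-1.1, -2.6, 2.3]
gripper_width: -0.003
```

Request:
drive_tool:
  commands: "0 0 0 -0.12 0;0 0 0 -0.12 0;0 0 0 -0.12 0;0 -0.01 0 -0.12 0;0 -0.01 0 -0.12 0;0 -0.01 0 -0.12 0;0 -0.02 0 -0.12 0;0 -0.02 0 -0.12 0"

```text
time: 14.65
tool_pos: [0.6202, 0.2685, 0.1151]
tool_rot: [-0.0, 0.814, 0.58, -0.0]
contact_force: [-1.2, -0.8, -0.8]
gripper_width: -0.0
```

Run:
```python
from h import *
import cv2
for i in range(5):
    f=manip.grab_frame("side");s=manip.state();print(s["contact_force"].round(2))
S=f[:,:,::-1];S=S[90:270,270:390]
cv2.imwrite("pics/a6.png",cv2.convertScaleAbs(cv2.resize(S,(400,600),interpolation=cv2.INTER_CUBIC),alpha=1.4,beta=15))
```

```text
[-0.33 -1.11  0.57]
[0.75 1.   0.3 ]
[-0.01 -0.43 -0.55]
[ 0.67  0.14 -0.16]
[ 0.74 -0.01 -0.01]
```

View pics/a6.png

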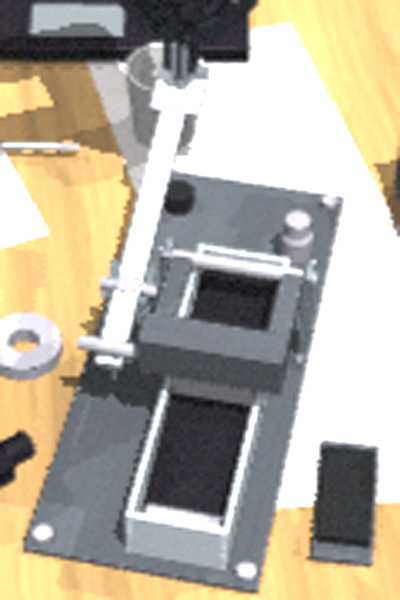

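Run:
```python
from h import *
c=manip.camera_params("side");q=c["orientation"];M=R.from_quat([*q[1:],q[0]]).as_matrix()
def pj(p):
    d=M.T@(np.array(p)-c["xyz"]);u,v=d[0]/d[2]*c["fx"]+c["cx"],d[1]/d[2]*c["fy"]+c["cy"];return ((u-270)*3.333,(v-90)*3.333)
t=manip.state()["tool_pos"];print("tip",t,pj(t))
print("pad rest",pj([.619,.263,.14]),"pivot rest",pj([.558,.091,.088]))
ey=np.array([.328,.945,0])
for th in(.277,.22,.15,.1):
  p=np.array([.558,.091,.088])+.190*(np.cos(th)*ey+np.array([0,0,np.sin(th)]));print(th,p,pj(p))
```

```text
tip [0.62026335 0.26830949 0.11503334] (np.float64(180.14083809933493), np.float64(104.25777534803329))
pad rest (np.float64(179.6805836576733), np.float64(84.70694735263825)) pivot rest (np.float64(127.26383064604398), np.float64(285.357827284426))
0.277 [0.61794437 0.26370559 0.13995954] (np.float64(178.29389628166072), np.float64(84.2890774309767))
0.22 [0.61881793 0.26622239 0.12946363] (np.float64(178.87022947808728), np.float64(92.33829742993868))
0.15 [0.61962021 0.26853385 0.11639325] (np.float64(179.35466618098448), np.float64(102.86180066576473))
0.1 [0.62000866 0.269653   0.10696835] (np.float64(179.55216135019248), np.float64(110.77970108518147))
```

Run:
```python
from h import *
import cv2
i0=cv2.imread("pics/side0.png");n=manip.grab_frame("side")[:,:,::-1];cv2.imwrite("pics/now.png",n)
t0=cv2.imread("pics/top0.png");tn=manip.grab_frame("top")[:,:,::-1];cv2.imwrite("pics/nowt.png",tn)
def m(a,b,r,c):
    t=a[r[0]:r[1],c[0]:c[1]];s=b[r[0]-12:r[1]+12,c[0]-12:c[1]+12]
    k=cv2.matchTemplate(s,t,cv2.TM_CCOEFF_NORMED);_,v,_,l=cv2.minMaxLoc(k)
    return round(v,3),np.array(l)-12
print("beam",m(i0,n,(174,208),(308,362)))
print("crosspin",m(i0,n,(168,182),(297,318)))
print("ear/short end",m(i0,n,(186,203),(290,312)))
print("lever mid",m(i0,n,(132,160),(300,325)))
print("pad near edge",m(i0,n,(118,130),(310,332)))
print("plate corner",m(i0,n,(240,265),(275,300)))
print("top beam",m(t0,tn,(158,206),(288,315)),"top lever short",m(t0,tn,(195,225),(260,300)))
print("col profile now",n[100:135,324].astype(int).mean(1).round(),"\n0",i0[100:135,324].astype(int).mean(1).round())
```

```text
beam (0.995, array([0, 0]))
crosspin (0.992, array([0, 0]))
ear/short end (0.996, array([0, 0]))
lever mid (0.931, array([0, 0]))
pad near edge (0.992, array([0, 0]))
plate corner (0.993, array([0, 0]))
top beam (0.861, array([0, 0])) top lever short (0.997, array([0, 0]))
col profile now [ 15.  13.  18.  35.  57.  67.  67.  65.  65.  65.  65.  70.  67.  68.
 104. 109. 122. 209. 216. 218. 219. 220. 215. 180. 205. 202. 200. 192.
 149. 110.  79.  83.  80.  80. 103.] 
0 [ 30.  32.  62. 165. 172. 135. 133. 133. 145. 224. 226. 224. 225. 226.
 225. 225. 227. 225. 225. 226. 226. 224. 223. 187. 211. 212. 205. 181.
 131. 131. 100. 114. 113. 127. 191.]
```

Run:
```python
from h import *
import cv2
n=cv2.imread("pics/now.png")[80:140,285:365];w=manip.grab_frame("wrist")[:,:,::-1]
print(manip.state()["tool_pos"],manip.state()["time"])
g=lambda i,s:cv2.convertScaleAbs(cv2.resize(i,s,interpolation=cv2.INTER_CUBIC),alpha=1.8,beta=40)
cv2.imwrite("pics/a7.png",np.hstack([g(n,(400,300)),g(w,(400,300))]))
```

```text
[0.6202383  0.26822777 0.11495774] 15.05
```

View pics/a7.png

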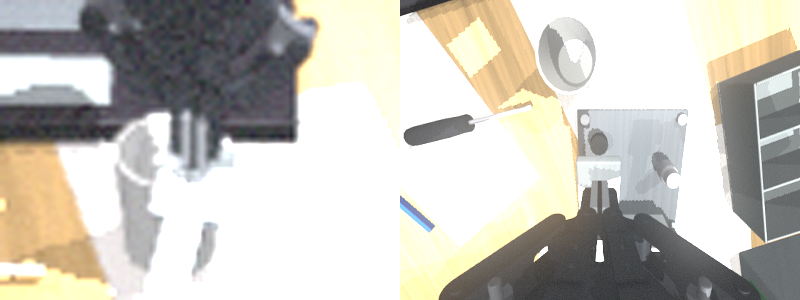

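Run:
```python
from h import *
ey=np.array([.328,.945,0]);P=np.array([.558,.091,.088]);ex=np.array([.945,-.328,0])
def pj(n,p):
    c=manip.camera_params(n);q=c["orientation"];M=R.from_quat([*q[1:],q[0]]).as_matrix()
    d=M.T@(np.array(p)-c["xyz"]);return (d[:2]/d[2]*c["fx"]+[c["cx"],c["cy"]]).round(1)
t=manip.state()["tool_pos"];print("cam",manip.camera_params("wrist")["xyz"])
f=lambda u,n:((u-[0,0])/[1.6,1.3333]+[400,0]).round() if n=="wrist" else ((u-[285,80])*5).round()
for n in("wrist","side"):
    print(n,"tip",f(pj(n,t),n))
    for th in(.277,.13):
        a=np.cos(th)*ey+np.array([0,0,np.sin(th)])
        for r in(.165,.19,.215): print(th,r,f(pj(n,P+r*a+.02*ex),n),f(pj(n,P+r*a-.02*ex),n))
    for z in(.035,.05): print("plate corner far R",z)
```

```text
cam [0.64669433 0.3407949  0.29357394]
wrist tip [599. 173.]
0.277 0.165 [617. 213.] [578. 213.]
0.277 0.19 [619. 192.] [576. 192.]
0.277 0.215 [621. 166.] [574. 166.]
0.13 0.165 [616. 194.] [580. 194.]
0.13 0.19 [617. 171.] [579. 171.]
0.13 0.215 [618. 146.] [578. 146.]
plate corner far R 0.035
plate corner far R 0.05
side tip [195. 206.]
0.277 0.165 [219. 220.] [147. 208.]
0.277 0.19 [228. 182.] [157. 171.]
0.277 0.215 [238. 145.] [167. 135.]
0.13 0.165 [221. 248.] [149. 236.]
0.13 0.19 [229. 214.] [159. 204.]
0.13 0.215 [238. 182.] [169. 172.]
plate corner far R 0.035
plate corner far R 0.05
```

Template matching shows the flap, cross pin and lever back at their initial pixels (0 px shift) with zero force. The flap is shut and the lever is at rest. The fingertips appear about 25 mm higher than the measured TCP, which fits all the contacts seen so far. I'll withdraw straight up, then away.

Request:
drive_tool:
  commands: "0 0 0 -0.1 0;0 0 0 -0.2 0;0 0 0 -0.5 0;0 0 0 -0.8 0;0 0 0 -0.8 0;0 0 0 -0.8 0;0 0 0 -0.5 0;0 0 0 0 0"

```text
time: 16.05
tool_pos: [0.6213, 0.2685, 0.2286]
tool_rot: [0.001, 0.815, 0.58, 0.002]
contact_force: [0.6, 0.4, -1.2]
gripper_width: 0.0
```

Request:
drive_tool:
  commands: "0 0 0 -0.5 0;0 0 -0.5 -0.5 0;0 0 -0.8 0 0;0 0 -0.8 0 0;0 0 -0.8 0 0;0 0 -0.8 0 0;0 0 -0.5 0 0;0 0 0 0 0"

```text
time: 17.05
tool_pos: [0.5005, 0.3099, 0.2566]
tool_rot: [0.0, 0.814, 0.581, 0.0]
contact_force: [0.1, 0.4, 0.8]
gripper_width: -0.004
```

Run:
```python
from h import *
import cv2
s=manip.state();print(s["time"],s["tool_pos"],s["contact_force"])
i0=cv2.imread("pics/side0.png");n=manip.grab_frame("side")[:,:,::-1]
def m(a,b,r,c):
    t=a[r[0]:r[1],c[0]:c[1]];k=cv2.matchTemplate(b[r[0]-12:r[1]+12,c[0]-12:c[1]+12],t,cv2.TM_CCOEFF_NORMED);_,v,_,l=cv2.minMaxLoc(k)
    return round(v,3),np.array(l)-12
for k,r,c in(("beam",(174,208),(308,362)),("crosspin",(168,182),(297,318)),("pad",(106,130),(308,335)),("short",(186,203),(290,312)),("socket",(150,165),(350,370)),("bearing",(180,205),(262,292)),("cup",(100,125),(304,316))):print(k,m(i0,n,r,c))
g=lambda i:cv2.convertScaleAbs(cv2.resize(i[90:270,265:390],(400,576),interpolation=cv2.INTER_CUBIC),alpha=1.4,beta=15)
cv2.imwrite("pics/a8.png",np.hstack([g(i0),g(n)]))
```

```text
17.05 [0.50052119 0.30989506 0.25662547] [0.11767641 0.35998518 0.75691914]
beam (0.996, array([0, 0]))
crosspin (0.992, array([0, 0]))
pad (0.995, array([0, 0]))
short (0.996, array([0, 0]))
socket (0.991, array([0, 0]))
bearing (0.981, array([0, 0]))
cup (0.999, array([0, 0]))
```

View pics/a8.png

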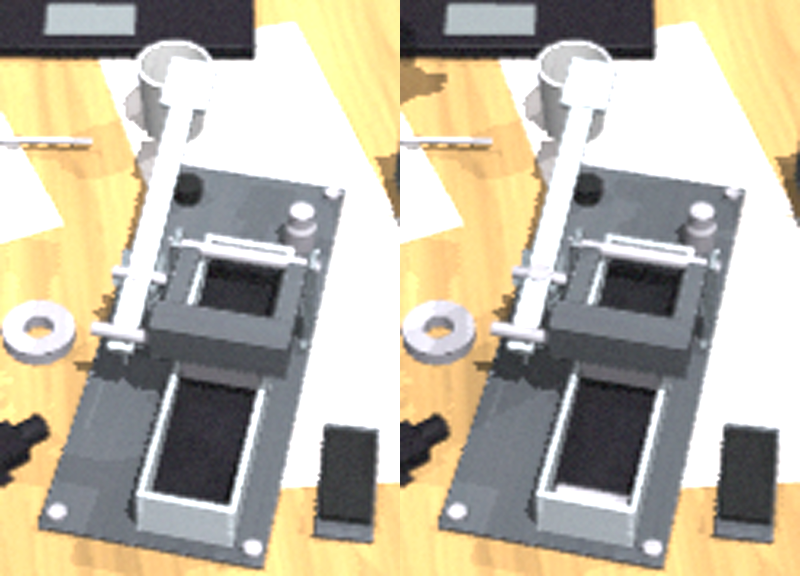

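The before and after views match (flap shut, lever in its rest, bystanders unmoved). The one difference is the pin, now lying against the low end wall at (590,492). I'm handing the job in.

```bash
python3 -c "
from plant import manip
manip.job_done()"
```

```text
the job is handed in; nothing more can be done
```

I pressed the lever pad down with the shut fingertips until the flap rose and the pin rolled into the catch tray. Then I eased the lever back up at about 30 mm/s, took the hand away and handed the job in at about 17 s.

**Last checks:**
- **Flap and lever:** both match their starting picture with 0 px shift, so the flap is shut and the lever is in its rest.
- **Pin:** it lies against the low end wall of the tray.
- **Bystanders:** the socket, bearing and cup also match with 0 px shift. I did not compare the other things numerically.
- **Force:** the sampled vertical press force never passed about 5 N.

**What disagreed:**
- **Fingertip height:** in the pictures the fingertips sat about 25 mm higher than the measured tool position said, and I did not find out why. Because of this the lever probably did not reach its stop, but it went far enough to free the pin.
- **First press:** the first hold was too shallow for the pin to pass. About 10 mm more press freed it.
- **Flap closing:** I did not watch it shut. I judge it gentle because the force faded from 3.0 to 2.3 N and then to zero as the lever rose.

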